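# Set the strip shear's width gauge

## Task

The goldsmith's bench shear is to cut strip at the width already set by the small marker on its rule, but its gauge fence stands too far back from the blade. With a fingertip on top of the knurled brass wheel, roll it without pinching it until the gap has closed to the mark: the fence's index point and the marker's point face each other tip to tip. Drive the fence with the wheel only; do not push the fence, its rack or the marker, and leave the brass offcut and the other tools lying where they are.

Things in the scene. Friction and masses are not known exactly. Their poses are not given: they have to be found in the camera images.
- shear: Grey bench strip shear, fixed on the bench, 241 mm deep, 286 wide. Origin on the bench under its bed; axes: x from its front (robot side) to its back, y to its left seen from the front, z up. Steel bed 58 mm high; blade and latched arm (98 mm high) along x on the right at y -85 to -107, black grip to x -245. Gauge rail with rule along y before the bed; bearing block with the wheel at its left end.
- wheel: Knurled brass wheel, 48 mm across, 16 wide, level axle along the shear's x; origin at its centre (-103, 120, 72 mm in the shear's frame; it only turns). The top 10 mm of the rim stand out of its grey block (60 by 68 mm, 86 mm high). Rolling its top towards the blade (shear's -y) moves the fence towards the blade, the other way back. Rim friction 1 to 1.5 N; no spring, stays where left.
- wheel_top (a point): Topmost point of the wheel's rim, midway across its width, 96 mm above the bench, 24 mm above the axle; fixed on the shear, does not turn with the wheel. The fence moves 0.417 mm for each 1 mm that the rim is rolled (10 mm per radian), by a pinion and rack with no play.
- fence: Sliding gauge fence: steel bar 140 mm along x, 12 thick, 25 high, on the bed, with a grey carriage on the rail (29 by 36 mm, its left half 91 mm above the bench) and a toothed rack, 8 mm wide, from it to +y past the wheel, 24 to 32 mm behind (+x) the wheel's middle, 7 mm lower than the wheel's top. Origin under the index tip, in line with the blade-side face. Slides along the shear's y only.
- index_tip (a point): Tip of the fence's index point, a small dark triangle on the carriage pointing to the front (shear's -x) over the rule, in line with the fence's blade-side face; 62 mm above the bench. Moves with the fence.
- mark_tip (a point): The gauge mark: tip of the width marker's dark triangle, pointing to the back (shear's +x) over the rule. The marker is a dark saddle 20 mm wide with a brass screw on the rail's front half, at the start 14 to 48 mm nearer the blade than the index. Done when index tip and this tip have the same y in the shear's frame: they then face each other, 0.3 mm apart, and can pass freely.
- offcut: Loose brass offcut, 60 x 32 x 4 mm, lying on the bed beside the blade. Leave it. Origin: centre of its underside.
- tin: Round brass tin with lid, 62 mm across, 25 mm high, on the bench in front of the rail. Leave it. Origin: centre of its underside.
- bench_block: Steel bench block 64 x 64 x 20 mm left of the shear. Leave it. Origin: centre of its underside.
- doming_block: Dark wooden doming block, 50 mm cube, left of the shear. Leave it. Origin: centre of its underside.
- file: Flat file with turned wooden handle, 250 mm long, 25 mm high, in front of the wheel. Leave it. Origin: near its middle, on the bench.
- hammer: Hammer, 240 mm long, lying to the left. Leave it. Origin on the bench.
- jar: Glass jar with steel lid, 54 mm across, 60 mm high, to the right in front. Leave it. Origin: centre of its underside.
- pliers: Pliers with black grips, 150 mm long, 14 mm high, lying to the right of the shear. Leave it. Origin at the pivot, on the bench.

How it is judged:
On the way:
1. the fence is moving up under a finger on the wheel: fingers touch the wheel with the fence at least 4 mm from where it started (contact force between the fingers and wheel above 0.3 N and distance of index_tip from where it was at the start of the episode above 0.004 m), for 0.05 s.
At the end, for the whole second after the job is handed in: The fence's index point stands within 2.5 mm of the marker's point along the rule, the fence at rest and the marker where it was (y of index_tip in the frame of mark_tip between -0.0025 and 0.0025 m and linear speed of fence below 0.003 m/s and distance of mark_tip from where it was at the start of the episode below 0.003 m); the robot touches nothing.
It fails at once if the wheel is pinched by its two side faces instead of being rolled under a fingertip (contact force between the fingers and wheel_c0 above 1 N and contact force between the fingers and wheel_c1 above 1 N).
It fails at once if the fence or its rack is pushed directly instead of being driven by the wheel (over 1.5 N) (contact force between any of the fingers, the arm and fence above 1.5 N).
It fails at once if the width marker is shifted more than 3 mm (distance of mark_tip from where it was at the start of the episode above 0.003 m).
It fails at once if the offcut or another loose tool is pushed, lifted or carried more than 15 mm (distance of any of offcut, tin, bench_block, doming_block, file, hammer, jar, pliers from where it was at the start of the episode above 0.015 m).
It also fails if it takes over 48 s, if anything falls off the work surface, if the arm or the gripper's body presses on something with over 40 N, if the wrist force passes 120 N, or if a joint passes its speed limit or range.

## Robot

A 7-joint arm with a two-finger parallel gripper is mounted at the origin on the work surface. World frame = base frame: x ahead of the robot, y to its left, z up, the work surface at z = 0. Lengths are in m, angles in rad, forces in N, time in s.
With the tool pointing down it reaches from about 0.35 to 0.9 m from the base axis. Payload 8.1 kg.
Tool frame: the origin (TCP) lies on the mounting face of the last link; the fingertips stand 178 mm ahead of it and the grasp point (between the pads) lies 159 mm ahead of it; z points along the fingers, x is the direction in which the jaws open and shut, and the axes are right-handed (so a half turn about z gives the same grasp; the last joint's range is limited). The gripper opens to 92 mm and grips with 3 to 60 N. Pads are 19 mm wide; open, the fingers measure 130 mm over their backs; the gripper's body (75 mm by 190 mm) begins 47 mm behind the grasp point.
Start: joints at [1.114, 0.434, 0.025, 1.573, -0.012, 1.134, -0.075], TCP at [0.217, -0.586, 0.405] pointing down, gripper open.
Joint ranges: [-2.62, 2.62], [-0.44, 2.09], [-1.27, 1.32], [0.08, 2.57], [-1.32, 4.46], [0.12, 2], [-2.74, 2.74]. Speed limits (rad/s): [2.22, 2.22, 3.01, 3.01, 3.14, 3.14, 3.14].

## Interface

Orientations are given as a unit quaternion [w, x, y, z].
In Python, from rig import robot gives the robot as it stands.
- The arm moves only by the shell command python3 -m crank 'ROWS' [FORCE]. ROWS is JSON, a list of rows, each an object of numbers: "tx", "ty", "tz": the shift along the tool's x, y, z in m; "ax", "ay", "az": the turn, a rotation vector about the tool's x, y, z in units of 5 degrees (1.0 is 5 degrees); "fingers": the opening, from -1 (shut) to 1 (fully open), so that 0 is half open. A call has 1 to 8 rows; each row is the pose to reach, as a shift and turn from the pose commanded when the call began, along the tool's axes at that moment; what a row does not reach only later rows make up. A row lasts 1/10 s, in which the tool goes at most 50 mm and 8.59 degrees, less where a joint would pass 70% of its speed; a pose out of reach is approached as far as the arm can. A call with a gripper value outside its range is refused whole. The fingers move at their own pace and stop on an object; FORCE is the grip in N (left out, the last holds). Time passes only in rows, so rows that repeat a pose let the fingers close. It gives the time, the measured TCP pose, the force and the opening at its end, in the units of the state.
- robot.get_obs(): the state, without advancing time (a new reading comes with each control period).
- robot.get_image(name): name is "side" or "top"; returns (picture, depth): 420x560x3 uint8, red, green, blue; 420x560 float32, m along the optical axis (not along the pixel's ray), 0 where there is no reading.
- robot.calibration(name): a dict with "K" (3x3 intrinsics, pixels), "camera_from_world" (4x4, takes a point from world to camera coordinates). Camera axes: x right, y up, looking along -z (the intrinsics and any distortion apply to the point x, -y, -z); pixel columns grow to the right and rows downward; lengths in m; the calibration is good to about 2 mm. A picture is of the moment at which its call begins. calibration takes no time and is no camera call.
- robot.finish_job(): hands the job in, once; it reports no verdict.
Trained networks look in the newest picture that a camera, given by its name, has taken for a name from the list of things; names that differ only in an ending like _2 or _b are one class to them, and where a whole thing is asked for, a point or a joint stands for the part that bears it (a point fixed in the world has none). Each returns a list of dicts, best first, with "confidence" (0 to 1); they miss things now and then, are a little off and sometimes report something else, mostly with a low value. They report only what shows in the picture. A call takes as long as a camera call.
- robot.find_in(camera, name): "location" ([x, y, z] in m, in world coordinates, good to about 4 mm: the middle of the surface that is visible of it).
The state is a dict: "t": time; "joint_pos": joint angles; "dq": joint speeds; "joint_torque": joint torques, N m; "eef_pos": TCP position; "ee_rot": TCP orientation; "force": force on the tool from outside, world axes, zero at the start; "wrist_torque": the same for the moment, N m; "finger_gap": opening from 0.0 (shut) to 1.0 (fully open).
Only numpy, scipy, OpenCV 4.12 (cv2) and the standard library are available. Lean on these libraries where they do the work, as an engineer would, in place of code of your own. Each camera call takes 0.05 s, during which the arm holds its last target.

## Working session

There is one attempt and no reset: what is moved stays moved. The work goes in short steps, Python scripts to look and compute and a shell command to move; the robot and the scene stay as the last step left them, time stands still between calls to the robot, and variables do not carry over. Pictures are saved under pics/ and viewed, and the job is handed in when it is done.

```bash
mkdir -p pics; ls
python3 - <<'E'
from rig import robot
import cv2
for n in("top","side"):
    p,d=robot.get_image(n); cv2.imwrite(f"pics/{n}0.png",cv2.cvtColor(p,cv2.COLOR_RGB2BGR))
    c=robot.calibration(n);print(n,c)
    for o in("wheel_top","index_tip","mark_tip","wheel","shear","fence"):
        try:print(o,[(x['location'],x['confidence']) for x in robot.find_in(n,o)[:2]])
        except Exception as e: print(o,e)
print(robot.get_obs())
E
```

```text
pics
top {'K': array([[531.63595686,   0.        , 281.03163153],
       [  0.        , 531.63595686, 199.64644802],
       [  0.        ,   0.        ,   1.        ]]), 'camera_from_world': array([[ 0.00253615, -0.99995865, -0.00873258,  0.05797517],
       [ 0.99255965,  0.00145415,  0.12175068, -0.55371826],
       [-0.12173295, -0.00897639,  0.9925223 , -1.20269482],
       [ 0.        ,  0.        ,  0.        ,  1.        ]])}
wheel_top [([0.5549, -0.1212, 0.0623], 0.66)]
index_tip [([0.5141, -0.0964, 0.0859], 0.58)]
mark_tip [([0.3823, -0.1853, 0.0237], 0.72)]
wheel [([0.4694, -0.0259, 0.09], 0.43)]
shear [([0.5539, -0.1197, 0.0592], 0.63)]
fence [([0.5155, -0.0968, 0.0858], 0.91), ([0.5971, -0.2053, 0.0603], 0.2)]
side {'K': array([[451.65068682,   0.        , 276.15940134],
       [  0.        , 451.65068682, 216.96883064],
       [  0.        ,   0.        ,   1.        ]]), 'camera_from_world': array([[-0.7356376 , -0.67727497,  0.01165906,  0.43173013],
       [ 0.35013874, -0.36546418,  0.8624609 , -0.26591555],
       [-0.57986221,  0.63854095,  0.5059894 , -0.75726856]
[... 346 characters left out ...]
os': array([ 1.11444049,  0.43445681,  0.0249932 ,  1.57322798, -0.01159152,
        1.13400705, -0.07514333]), 'dq': array([ 2.68867634e-04, -8.54231655e-05, -1.68162281e-03, -1.26990873e-03,
        8.76241631e-04, -9.40175693e-04, -8.67972559e-04]), 'joint_torque': array([-2.36470678e-04, -6.67496395e+01,  9.82759818e-01, -3.14759123e+01,
       -6.09673792e-02,  3.25256994e-02,  1.49626385e-05]), 'eef_pos': array([ 0.21648756, -0.58629699,  0.40475777]), 'ee_rot': array([ 1.84501489e-05,  8.20460878e-01, -5.71702673e-01,  1.57510500e-05]), 'force': array([-0.04769868, -0.118336  , -0.12200404]), 'wrist_torque': array([0.01687343, 0.02692207, 0.01980881]), 'finger_gap': 0.995503502226625}
```

View pics/top0.png

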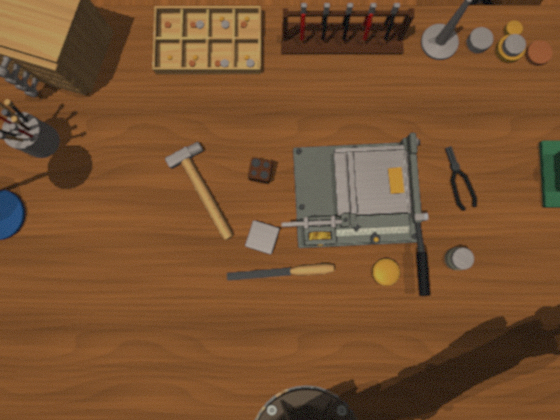

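View pics/side0.png

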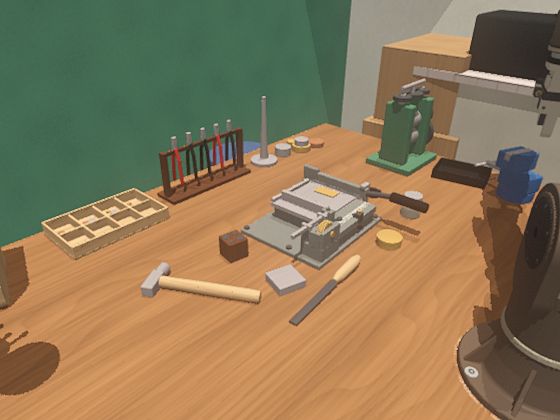

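Run:
```python
import cv2
a=cv2.imread("pics/top0.png"); 
cv2.imwrite("pics/top0z.png",cv2.resize(a[190:290,240:380],None,fx=5,fy=5,interpolation=cv2.INTER_CUBIC))
a=cv2.imread("pics/side0.png"); 
cv2.imwrite("pics/side0z.png",cv2.resize(a[150:300,180:380],None,fx=4,fy=4,interpolation=cv2.INTER_CUBIC))
```

```text
(no output)
```

View pics/top0z.png

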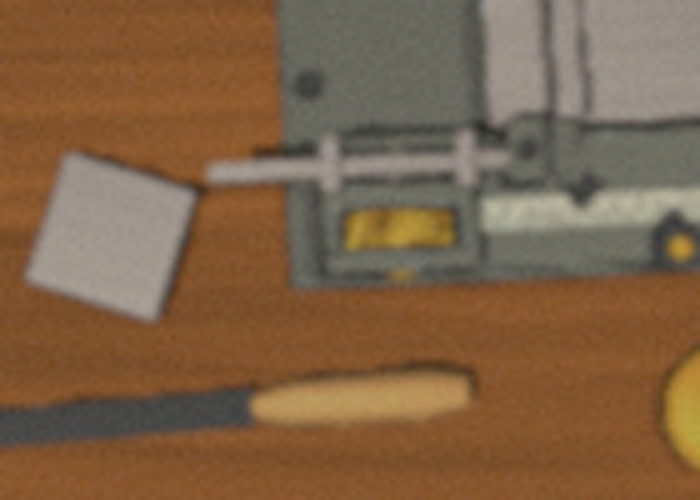

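View pics/side0z.png

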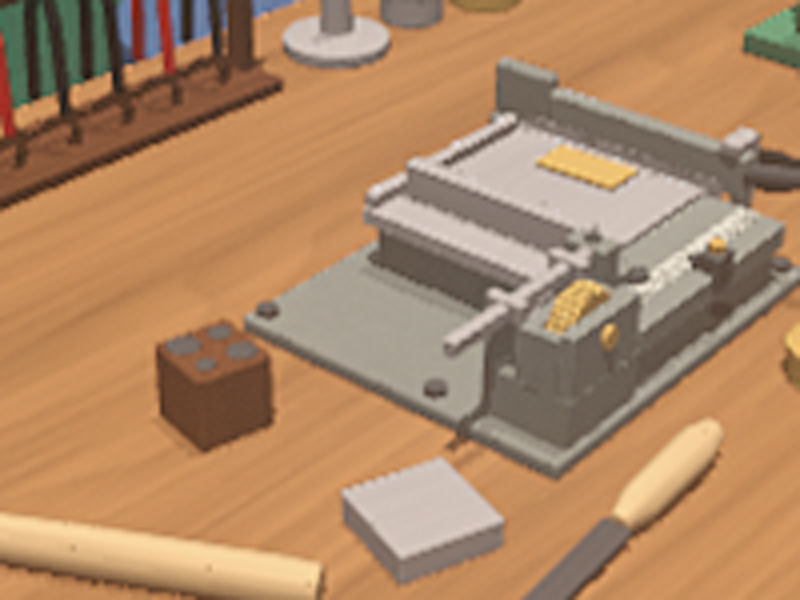

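```bash
cat > h.py <<'E'
import numpy as np
from rig import robot
def unproj(n,u,v,z):
    c=robot.calibration(n);K=c["K"];T=c["camera_from_world"]
    r=np.linalg.inv(K)@[u,v,1]; r=np.array([r[0],-r[1],-r[2]])
    R=T[:3,:3];o=-R.T@T[:3,3];d=R.T@r
    return o+d*(z-o[2])/d[2]
def proj(n,P):
    c=robot.calibration(n);T=c["camera_from_world"];p=T[:3,:3]@P+T[:3,3]
    q=c["K"]@[p[0],-p[1],-p[2]];return q[:2]/q[2]
E
python3 - <<'E'
from h import *
f=lambda a,b:(240+(a+.5)/5-.5,190+(b+.5)/5-.5)
for nm,a,b,z in [("wheel",401,229,.094),("index",585,205,.062),("mark",678,215,.062),("rackL",209,174,.089),("rackR",500,158,.089),("baseFL",293,290,.0),("ruleL",484,212,.06),("ruleR",690,198,.06)]:
    print(nm,unproj("top",*f(a,b),z).round(4))
E
python3 - <<'E'
import cv2
a=cv2.imread("pics/top0.png")
cv2.imwrite("pics/t1.png",cv2.resize(a[130:260,285:435],None,fx=5,fy=4.6,interpolation=cv2.INTER_CUBIC))
cv2.imwrite("pics/t2.png",cv2.resize(a[215:250,340:390],None,fx=14,fy=14,interpolation=cv2.INTER_CUBIC))
E
```

```text
wheel [ 0.4674 -0.0267  0.094 ]
index [ 0.4801 -0.1117  0.062 ]
mark [ 0.4757 -0.1535  0.062 ]
rackL [0.4918 0.0576 0.089 ]
rackR [ 0.4991 -0.0709  0.089 ]
baseFL [0.4436 0.0185 0.    ]
ruleL [ 0.477  -0.0664  0.06  ]
ruleR [ 0.4835 -0.1594  0.06  ]
```

View pics/t1.png

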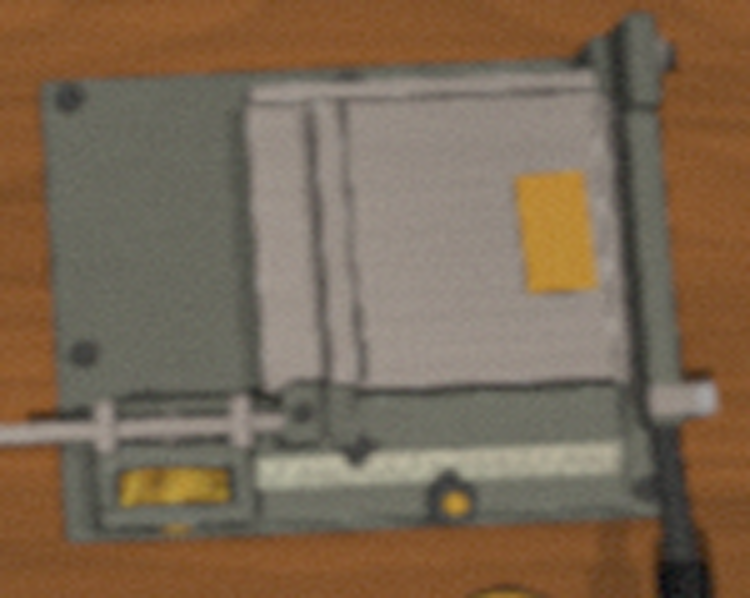

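View pics/t2.png

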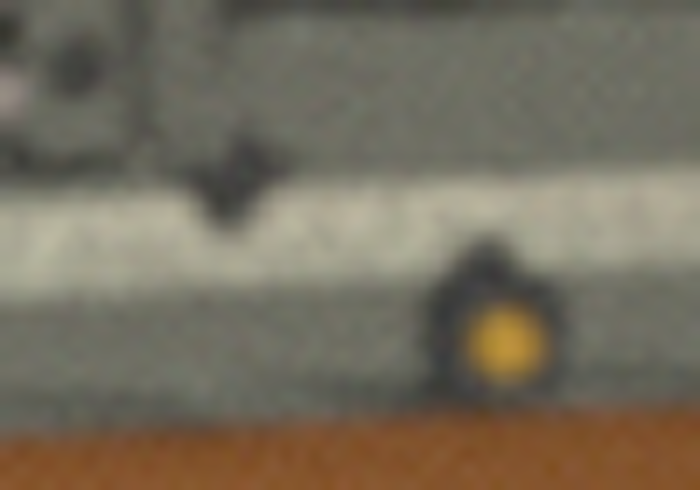

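```bash
cat >> h.py <<'E'
from scipy.spatial.transform import Rotation as Ro
def delta(P):
    o=robot.get_obs();q=o["ee_rot"];R=Ro.from_quat([*q[1:],q[0]]).as_matrix()
    print("t",round(o["t"],2),"pos",o["eef_pos"].round(4),"tcp->tool delta",(R.T@(np.array(P)-o["eef_pos"])).round(4),"x axis deg",np.degrees(np.arctan2(R[1,0],R[0,0])).round(2),"zax",R[:,2].round(3))
def gap(ui,um):
    a=unproj("top",*ui,.062);b=unproj("top",*um,.062);d=b-a;yw=.055
    print(a.round(4),b.round(4),"along -y mm",1e3*(d[:2]@[np.sin(yw),-np.cos(yw)]),"x",1e3*(d[:2]@[np.cos(yw),np.sin(yw)]))
E
python3 -c "
from h import *
delta([.467,-.012,.33]);gap((356.1,230.8),(374.4,231.7))"
```

```text
t 0.7 pos [ 0.2165 -0.5863  0.4048] tcp->tool delta [-0.452  -0.4339  0.0747] x axis deg -69.74 zax [ 0. -0. -1.]
[ 0.4797 -0.1106  0.062 ] [ 0.4777 -0.1518  0.062 ] along -y mm 40.98763907994375 x -4.206640319101197
```

```bash
python3 -m crank '[{"tx":-0.034,"ty":-0.033,"az":0.4,"fingers":-1},{"tx":-0.068,"ty":-0.066,"az":0.9,"fingers":-1},{"tx":-0.102,"ty":-0.099,"az":1.4,"fingers":-1},{"tx":-0.136,"ty":-0.132,"az":1.9,"fingers":-1},{"tx":-0.17,"ty":-0.164,"az":2.4,"fingers":-1},{"tx":-0.204,"ty":-0.197,"az":2.9,"fingers":-1},{"tx":-0.238,"ty":-0.23,"az":3.42,"fingers":-1},{"tx":-0.238,"ty":-0.23,"az":3.42,"fingers":-1}]' 10; python3 -c "
from h import *
delta([.467,-.012,.33])"
```

```text
t 0.7 pos [ 0.2165 -0.5863  0.4048] tcp->tool delta [-0.452  -0.4339  0.0747] x axis deg -69.74 zax [ 0. -0. -1.]schema error: expected keys tx, ty, tz, ax, ay, az, fingers
```

```bash
python3 -m crank '[{"tx":-0.034,"ty":-0.033,"tz":0,"ax":0,"ay":0,"az":0.4,"fingers":-1},{"tx":-0.068,"ty":-0.066,"tz":0,"ax":0,"ay":0,"az":0.9,"fingers":-1},{"tx":-0.102,"ty":-0.099,"tz":0,"ax":0,"ay":0,"az":1.4,"fingers":-1},{"tx":-0.136,"ty":-0.132,"tz":0,"ax":0,"ay":0,"az":1.9,"fingers":-1},{"tx":-0.17,"ty":-0.164,"tz":0,"ax":0,"ay":0,"az":2.4,"fingers":-1},{"tx":-0.204,"ty":-0.197,"tz":0,"ax":0,"ay":0,"az":2.9,"fingers":-1},{"tx":-0.238,"ty":-0.23,"tz":0,"ax":0,"ay":0,"az":3.42,"fingers":-1},{"tx":-0.238,"ty":-0.23,"tz":0,"ax":0,"ay":0,"az":3.42,"fingers":-1}]' 10; python3 -c "
from h import *
delta([.467,-.012,.33])"
```

```text
t: 1.5
eef_pos: [0.3524, -0.2778, 0.4051]
ee_rot: [-0.001, 0.729, -0.685, 0.0]
force: [-0.5, -0.9, 0.5]
finger_gap: 0.353
t 1.5 pos [ 0.3524 -0.2778  0.4051] tcp->tool delta [-0.2581 -0.1308  0.0757] x axis deg -86.42 zax [ 0.002  0.002 -1.   ]
```

```bash
python3 -m crank '[{"tx":-0.043,"ty":-0.022,"tz":0,"ax":0,"ay":0,"az":0,"fingers":-1},{"tx":-0.086,"ty":-0.044,"tz":0,"ax":0,"ay":0,"az":0,"fingers":-1},{"tx":-0.129,"ty":-0.065,"tz":0,"ax":0,"ay":0,"az":0,"fingers":-1},{"tx":-0.172,"ty":-0.087,"tz":0,"ax":0,"ay":0,"az":0,"fingers":-1},{"tx":-0.215,"ty":-0.109,"tz":0.02,"ax":0,"ay":0,"az":0,"fingers":-1},{"tx":-0.258,"ty":-0.131,"tz":0.045,"ax":0,"ay":0,"az":0,"fingers":-1},{"tx":-0.258,"ty":-0.131,"tz":0.075,"ax":0,"ay":0,"az":0,"fingers":-1},{"tx":-0.258,"ty":-0.131,"tz":0.075,"ax":0,"ay":0,"az":0,"fingers":-1}]' 10
python3 - <<'E'
from h import *
import cv2
for n in("top","side"):
    p,d=robot.get_image(n); cv2.imwrite(f"pics/{n}1.png",cv2.cvtColor(p,cv2.COLOR_RGB2BGR))
delta([.467,-.012,.33]); print(robot.get_obs()["force"],robot.get_obs()["finger_gap"])
a=cv2.imread("pics/side1.png")
cv2.imwrite("pics/s1.png",cv2.resize(a[100:300,220:420],None,fx=3,fy=3,interpolation=cv2.INTER_CUBIC))
a=cv2.imread("pics/top1.png")
cv2.imwrite("pics/t3.png",cv2.resize(a[180:300,270:410],None,fx=5,fy=5,interpolation=cv2.INTER_CUBIC))
E
```

```text
t: 2.3
eef_pos: [0.4655, -0.0175, 0.3267]
ee_rot: [0.002, 0.728, -0.686, -0.002]
force: [-1.5, -0.2, 0.5]
finger_gap: 0.009
t 2.4 pos [ 0.4662 -0.0195  0.3299] tcp->tool delta [-0.0074 -0.0012 -0.0001] x axis deg -86.86 zax [-0.002 -0.    -1.   ]
[ 0.4269601  -0.11830537  0.53365868] 0.004863420399833815
```

View pics/s1.png

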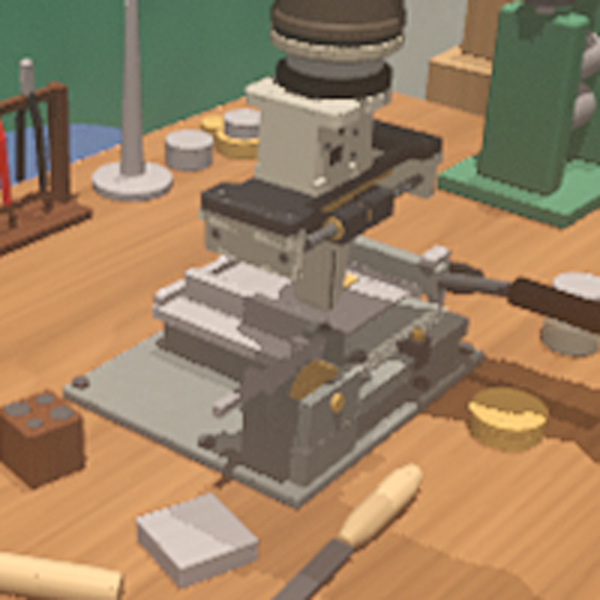

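View pics/t3.png

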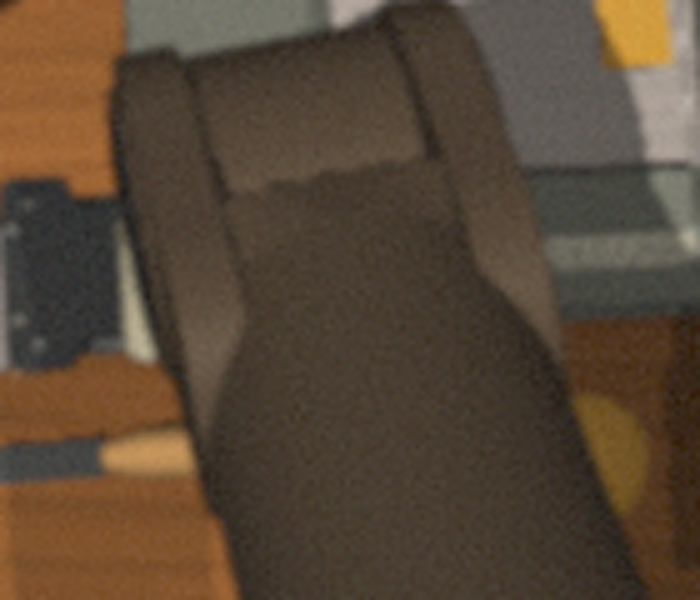

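```bash
python3 -m crank '[{"tx":-0.009,"ty":-0.001,"tz":0.02,"ax":0,"ay":0,"az":0,"fingers":-1},{"tx":-0.009,"ty":-0.001,"tz":0.04,"ax":0,"ay":0,"az":0,"fingers":-1},{"tx":-0.009,"ty":-0.001,"tz":0.05,"ax":0,"ay":0,"az":0,"fingers":-1},{"tx":-0.009,"ty":-0.001,"tz":0.05,"ax":0,"ay":0,"az":0,"fingers":-1},{"tx":-0.009,"ty":-0.001,"tz":0.05,"ax":0,"ay":0,"az":0,"fingers":-1},{"tx":-0.009,"ty":-0.001,"tz":0.05,"ax":0,"ay":0,"az":0,"fingers":-1}]' 10
python3 - <<'E'
from h import *
import cv2
p,d=robot.get_image("side"); cv2.imwrite(f"pics/side2.png",cv2.cvtColor(p,cv2.COLOR_RGB2BGR))
delta([.467,-.010,.274]); print(robot.get_obs()["force"],robot.get_obs()["finger_gap"])
a=cv2.imread("pics/side2.png")
cv2.imwrite("pics/s2.png",cv2.resize(a[170:270,260:380],None,fx=6,fy=6,interpolation=cv2.INTER_CUBIC))
for Q in ([.4674,-.0267,.096],):print(6*(proj("side",np.array(Q))-[260,170]))
E
```

```text
t: 3.0
eef_pos: [0.4673, -0.0099, 0.2809]
ee_rot: [-0.001, 0.726, -0.688, 0.001]
force: [0.5, 0.5, 0.1]
finger_gap: 0.007
t 3.05 pos [ 0.4673 -0.0098  0.2807] tcp->tool delta [0.0002 0.0003 0.0067] x axis deg -86.87 zax [ 0.002 -0.    -1.   ]
[ 0.68752222 -0.23211366  0.34771076] 0.003726294571392323
[388.11567856 308.20207122]
```

View pics/s2.png

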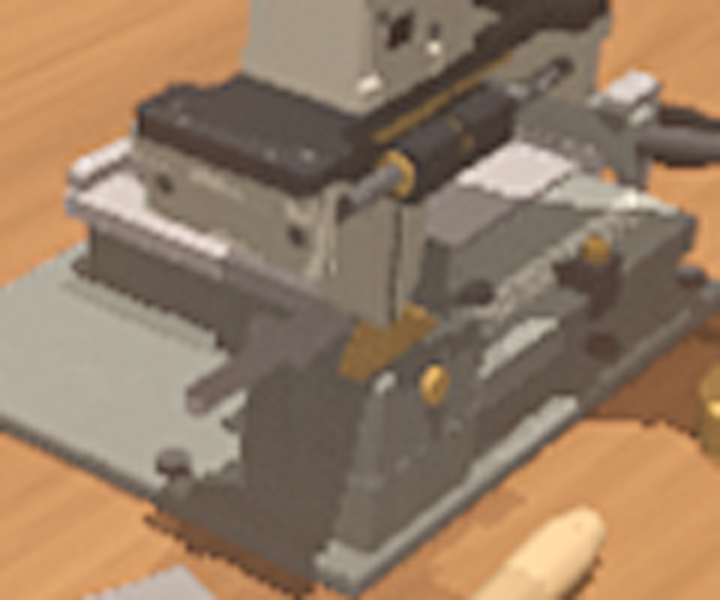

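Run:
```python
from h import *
n="side"
p,d=robot.get_image(n);c=robot.calibration(n);K=c["K"];T=c["camera_from_world"]
v,u=np.mgrid[:420,:560]
r=np.stack([(u-K[0,2])/K[0,0]*d,-(v-K[1,2])/K[1,1]*d,-d],-1)
W=(r-T[:3,3])@T[:3,:3]
np.save("W.npy",W)
for vv in range(195,228,2):
    print(vv,[f"{1e3*W[vv,uu,0]:.0f},{1e3*W[vv,uu,1]:.0f},{1e3*W[vv,uu,2]:.0f}" for uu in range(306,340,3)])
```

```text
195 ['442,77,210', '437,75,211', '433,70,211', '430,65,210', '426,61,210', '451,17,184', '441,20,189', '436,17,190', '430,16,191', '431,3,186', '430,-6,183', '431,-18,178']
197 ['438,82,209', '433,79,210', '427,78,211', '424,72,210', '427,59,204', '450,17,180', '440,21,185', '434,19,186', '429,16,187', '430,4,182', '431,-9,177', '431,-20,173']
199 ['437,83,205', '430,83,208', '427,77,207', '425,70,205', '457,18,173', '440,31,185', '434,29,186', '435,17,181', '429,15,182', '430,4,178', '554,-192,56', '547,-197,57']
201 ['437,83,201', '431,82,203', '424,81,205', '426,69,200', '437,44,186', '435,38,185', '434,29,181', '433,20,178', '429,15,178', '551,-176,58', '543,-177,60', '543,-191,55']
203 ['438,81,196', '432,79,197', '425,79,200', '425,69,196', '434,48,184', '433,40,181', '456,-3,156', '435,17,172', '457,-26,146', '545,-168,57', '537,-170,59', '535,-179,57']
205 ['442,76,188', '433,78,192', '425,79,196', '425,70,192', '431,51,182', '456,7,155', '455,-2,152', '455,-13,147', '457,-27,141', '538,-158,58', '532,-163,58', '526,-167,59']
207 ['443,74,182', '435,75,186', '429,74,188', '42
[... 1149 characters left out ...]
,60', '484,-108,61']
221 ['562,-82,34', '553,-81,38', '495,-17,90', '492,-24,88', '469,-4,106', '455,5,116', '455,-7,111', '464,-31,96', '463,-41,92', '486,-87,63', '486,-99,58', '479,-101,60']
223 ['498,0,91', '497,-8,88', '490,-11,89', '490,-23,84', '492,-36,78', '472,-20,93', '456,-8,105', '462,-29,93', '459,-36,91', '465,-56,80', '453,-51,87', '449,-57,86']
225 ['493,7,91', '488,3,91', '483,-2,91', '490,-22,79', '482,-23,82', '469,-16,91', '460,-15,95', '460,-25,90', '459,-36,86', '454,-40,86', '450,-46,86', '450,-59,79']
227 ['489,11,89', '485,6,89', '483,-2,86', '484,-15,80', '473,-11,86', '467,-14,87', '457,-12,92', '460,-27,85', '454,-29,86', '451,-37,84', '450,-47,80', '452,-62,72']
```

```bash
python3 -m crank '[{"tx":0.004,"ty":0,"tz":0.004,"ax":0,"ay":0,"az":0,"fingers":-1},{"tx":0.004,"ty":0,"tz":0.006,"ax":0,"ay":0,"az":0,"fingers":-1},{"tx":0.004,"ty":0,"tz":0.007,"ax":0,"ay":0,"az":0,"fingers":-1},{"tx":0.004,"ty":0,"tz":0.007,"ax":0,"ay":0,"az":0,"fingers":-1}]' 10;python3 -m crank '[{"tx":0,"ty":0,"tz":0.001,"ax":0,"ay":0,"az":0,"fingers":-1},{"tx":0,"ty":0,"tz":0.001,"ax":0,"ay":0,"az":0,"fingers":-1}]'
```

```text
t: 3.5
eef_pos: [0.467, -0.0135, 0.2725]
ee_rot: [0.0, 0.726, -0.687, -0.0]
force: [0.5, 0.1, 0.1]
finger_gap: 0.004
t: 3.7
eef_pos: [0.4672, -0.0134, 0.2717]
ee_rot: [-0.0, 0.726, -0.687, -0.0]
force: [0.5, 0.3, 0.6]
finger_gap: 0.007
```

```bash
python3 -m crank '[{"tx":0.003,"ty":0,"tz":0.0,"ax":0,"ay":0,"az":0,"fingers":-1},{"tx":0.003,"ty":0,"tz":0.001,"ax":0,"ay":0,"az":0,"fingers":-1},{"tx":0.003,"ty":0,"tz":0.001,"ax":0,"ay":0,"az":0,"fingers":-1}]';python3 -m crank '[{"tx":0,"ty":0,"tz":0.001,"ax":0,"ay":0,"az":0,"fingers":-1},{"tx":0,"ty":0,"tz":0.001,"ax":0,"ay":0,"az":0,"fingers":-1}]'
python3 - <<'E'
from h import *
import cv2
p,d=robot.get_image("side"); cv2.imwrite(f"pics/side3.png",cv2.cvtColor(p,cv2.COLOR_RGB2BGR))
a=cv2.imread("pics/side3.png")
cv2.imwrite("pics/s3.png",cv2.resize(a[190:250,290:370],None,fx=9,fy=9,interpolation=cv2.INTER_CUBIC))
E
```

```text
t: 4.0
eef_pos: [0.4674, -0.016, 0.2714]
ee_rot: [-0.0, 0.727, -0.687, -0.0]
force: [-2.0, 3.4, 10.5]
finger_gap: 0.009
t: 4.2
eef_pos: [0.4673, -0.0152, 0.2709]
ee_rot: [-0.001, 0.727, -0.687, -0.0]
force: [-4.4, 6.3, 17.0]
finger_gap: 0.007
```

View pics/s3.png

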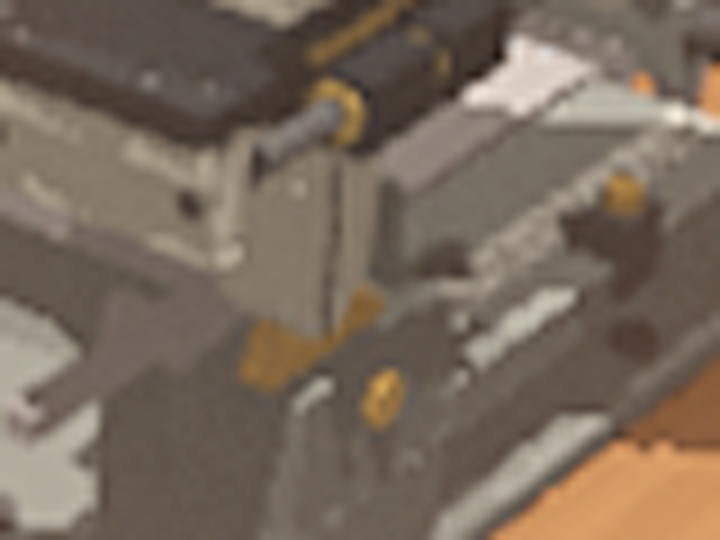

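```bash
python3 -m crank '[{"tx":0.002,"ty":0,"tz":-0.001,"ax":0,"ay":0,"az":0,"fingers":-1},{"tx":0.005,"ty":0,"tz":-0.001,"ax":0,"ay":0,"az":0,"fingers":-1},{"tx":0.008,"ty":0,"tz":-0.001,"ax":0,"ay":0,"az":0,"fingers":-1}]'
python3 - <<'E'
from h import *
import cv2
delta([.467,-.03,.274])
p,d=robot.get_image("side"); cv2.imwrite(f"pics/side4.png",cv2.cvtColor(p,cv2.COLOR_RGB2BGR))
a=cv2.imread("pics/side4.png")
cv2.imwrite("pics/s4.png",cv2.resize(a[190:250,290:370],None,fx=9,fy=9,interpolation=cv2.INTER_CUBIC))
print(robot.get_obs()['force'])
E
```

```text
t: 4.55
eef_pos: [0.4678, -0.0223, 0.2725]
ee_rot: [-0.001, 0.727, -0.687, -0.0]
force: [-11.1, 8.9, 35.3]
finger_gap: 0.009
t 4.55 pos [ 0.4678 -0.0223  0.2725] tcp->tool delta [ 0.0076  0.0012 -0.0015] x axis deg -86.71 zax [ 0.001  0.002 -1.   ]
[-9.35325064  6.7949104  32.98390164]
```

View pics/s4.png

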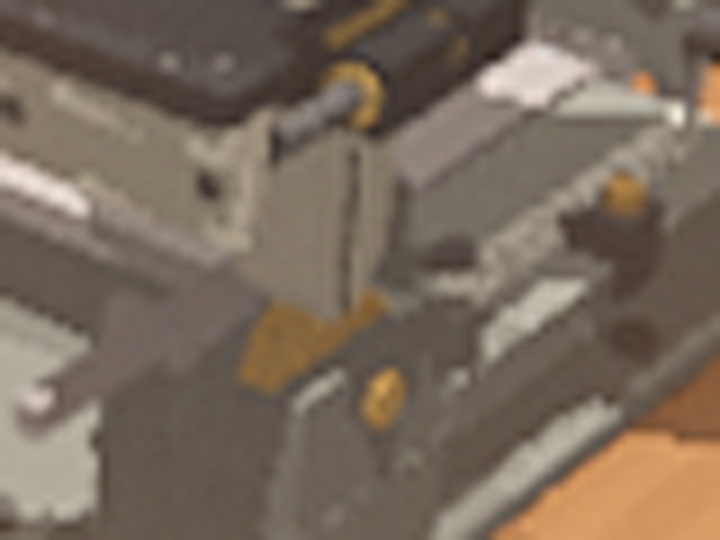

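```bash
python3 -m crank '[{"tx":0.0,"ty":0,"tz":-0.002,"ax":0,"ay":0,"az":0,"fingers":-1},{"tx":0.003,"ty":0,"tz":-0.002,"ax":0,"ay":0,"az":0,"fingers":-1},{"tx":0.006,"ty":0,"tz":-0.002,"ax":0,"ay":0,"az":0,"fingers":-1}]'
python3 - <<'E'
from h import *
import cv2
print(robot.get_obs()['force'],robot.get_obs()['eef_pos'])
for n,s in(("top",(180,260,330,430)),("side",(190,250,290,370))):
    p,d=robot.get_image(n); p=cv2.cvtColor(p,cv2.COLOR_RGB2BGR);cv2.imwrite(f"pics/{n}5.png",p)
    cv2.imwrite(f"pics/{n}5z.png",cv2.resize(p[s[0]:s[1],s[2]:s[3]],None,fx=7,fy=7,interpolation=cv2.INTER_CUBIC))
E
```

```text
t: 4.9
eef_pos: [0.4683, -0.0303, 0.2735]
ee_rot: [-0.0, 0.727, -0.687, 0.0]
force: [-2.3, 0.2, 10.3]
finger_gap: 0.004
[-2.29714993  0.23864965 10.33333519] [ 0.46827741 -0.030281    0.27349367]
```

View pics/top5z.png

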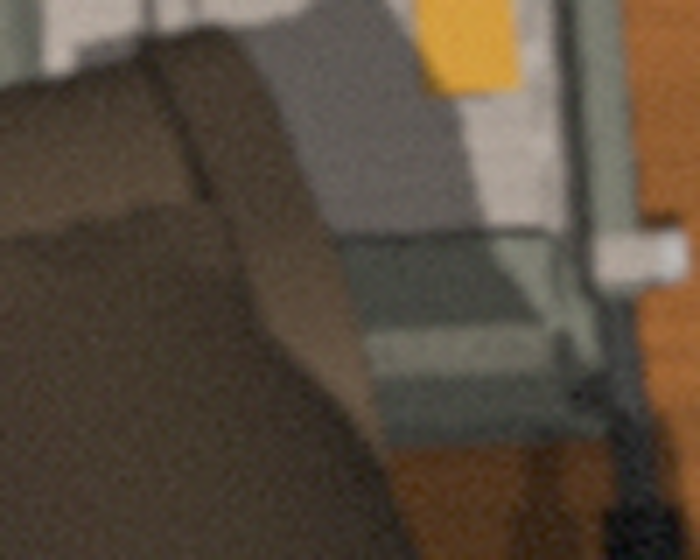

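View pics/side5z.png

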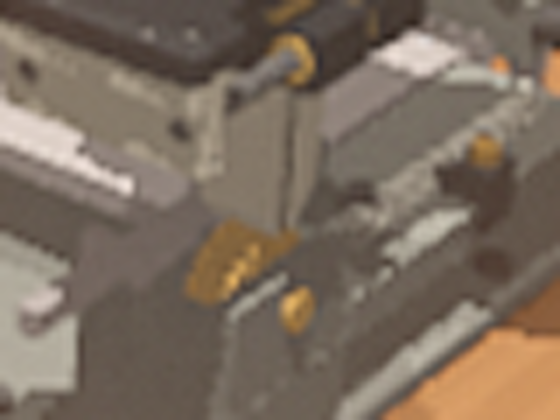

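```bash
python3 -m crank '[{"tx":0.004,"ty":0.001,"tz":0,"ax":0,"ay":0,"az":0,"fingers":-1},{"tx":0.008,"ty":0.001,"tz":0,"ax":0,"ay":0,"az":0,"fingers":-1},{"tx":0.012,"ty":0.001,"tz":0,"ax":0,"ay":0,"az":0,"fingers":-1},{"tx":0.012,"ty":0.001,"tz":0,"ax":0,"ay":0,"az":0,"fingers":-1}]'
python3 - <<'E'
from h import *
import cv2
print(robot.get_obs()['force'],robot.get_obs()['eef_pos'])
for n,s in(("side",(190,250,290,370)),):
    p,d=robot.get_image(n); p=cv2.cvtColor(p,cv2.COLOR_RGB2BGR);cv2.imwrite(f"pics/{n}6.png",p)
    cv2.imwrite(f"pics/{n}6z.png",cv2.resize(p[s[0]:s[1],s[2]:s[3]],None,fx=9,fy=9,interpolation=cv2.INTER_CUBIC))
E
```

```text
t: 5.4
eef_pos: [0.4675, -0.0434, 0.2725]
ee_rot: [0.0, 0.726, -0.688, -0.0]
force: [0.8, -0.4, -0.5]
finger_gap: 0.004
[ 0.7942053  -0.3567573  -0.45128038] [ 0.46754777 -0.04337131  0.27246246]
```

View pics/side6z.png

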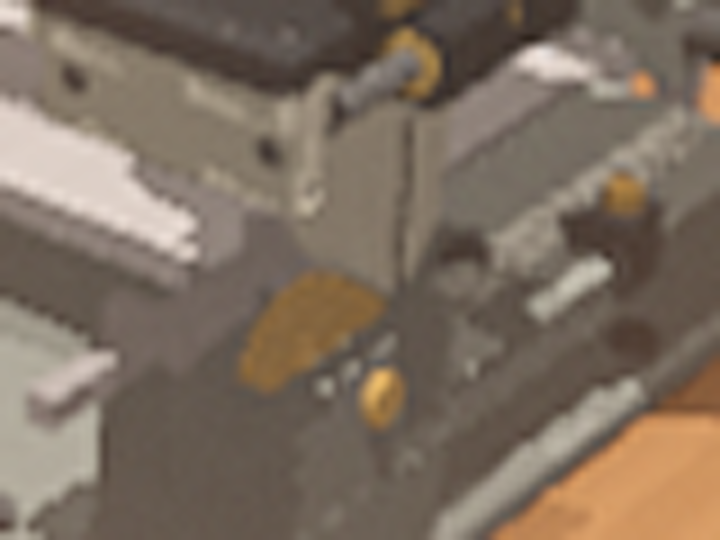

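Run:
```python
from h import *
import cv2
I=[cv2.imread(f"pics/side{k}.png") for k in (0,3,5,6)]
# unproject candidates
for nm,(a,b,s,o) in dict(rk3=(25,410,9,1),rk4=(35,403,9,1),rk5=(38,310,7,1),rk6=(40,403,9,1),ix2=(475,293,6,0),ix3=(445,258,9,1),ix6=(465,245,9,1)).items():
    ou,ov=(290,190) if o else (260,170)
    z=.086 if nm[0]=='r' else .062
    print(nm,unproj("side",ou+a/s,ov+b/s,z).round(4))
t=[cv2.resize(i[225:245,285:310],None,fx=12,fy=12,interpolation=cv2.INTER_CUBIC) for i in I]
t2=[cv2.resize(i[205:230,325:365],None,fx=12,fy=12,interpolation=cv2.INTER_CUBIC)[:, :300] for i in I]
cv2.imwrite("pics/cmp.png",cv2.resize(np.vstack([np.hstack([t[0],t[1]]),np.hstack([t[2],t[3]])]),(750,600)))
```

```text
rk3 [0.4905 0.0538 0.086 ]
rk4 [0.4908 0.0498 0.086 ]
rk5 [0.4897 0.0461 0.086 ]
rk6 [0.4899 0.049  0.086 ]
ix2 [ 0.4826 -0.1068  0.062 ]
ix3 [ 0.4825 -0.1079  0.062 ]
ix6 [ 0.4827 -0.1172  0.062 ]
```

View pics/cmp.png

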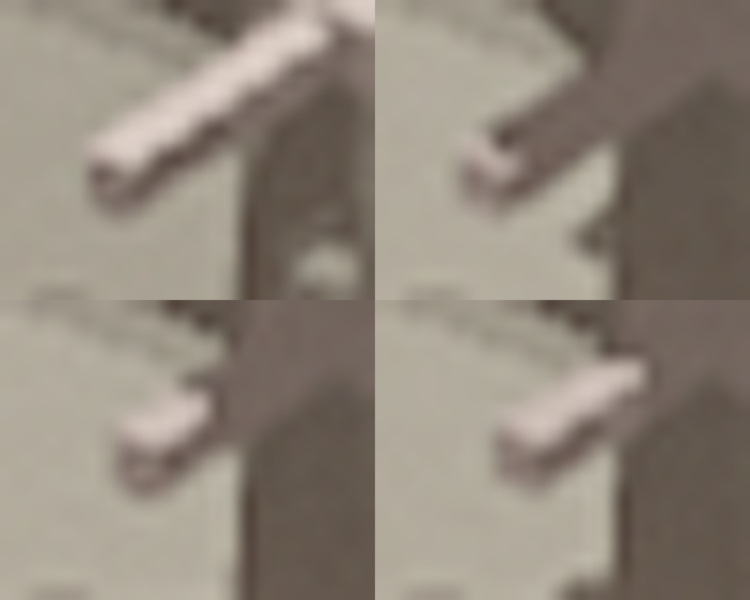

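```bash
python3 -m crank '[{"tx":0,"ty":0,"tz":-0.010,"ax":0,"ay":0,"az":0,"fingers":-1},{"tx":-0.014,"ty":0,"tz":-0.010,"ax":0,"ay":0,"az":0,"fingers":-1},{"tx":-0.026,"ty":0,"tz":-0.010,"ax":0,"ay":0,"az":0,"fingers":-1},{"tx":-0.026,"ty":0,"tz":-0.010,"ax":0,"ay":0,"az":0,"fingers":-1},{"tx":-0.026,"ty":0,"tz":-0.004,"ax":0,"ay":0,"az":0,"fingers":-1},{"tx":-0.026,"ty":0,"tz":0.0,"ax":0,"ay":0,"az":0,"fingers":-1},{"tx":-0.026,"ty":0,"tz":0.0,"ax":0,"ay":0,"az":0,"fingers":-1}]'; python3 -m crank '[{"tx":0.003,"ty":0,"tz":0,"ax":0,"ay":0,"az":0,"fingers":-1},{"tx":0.006,"ty":0,"tz":0,"ax":0,"ay":0,"az":0,"fingers":-1},{"tx":0.009,"ty":0,"tz":0,"ax":0,"ay":0,"az":0,"fingers":-1}]';python3 -m crank '[{"tx":0.003,"ty":0,"tz":0,"ax":0,"ay":0,"az":0,"fingers":-1},{"tx":0.006,"ty":0,"tz":0,"ax":0,"ay":0,"az":0,"fingers":-1}]';python3 -m crank '[{"tx":0.003,"ty":0,"tz":0,"ax":0,"ay":0,"az":0,"fingers":-1},{"tx":0.006,"ty":0,"tz":0,"ax":0,"ay":0,"az":0,"fingers":-1}]'
```

```text
t: 6.15
eef_pos: [0.4663, -0.0166, 0.2724]
ee_rot: [0.0, 0.726, -0.687, -0.0]
force: [-1.6, 2.6, 5.7]
finger_gap: 0.005
t: 6.45
eef_pos: [0.4671, -0.0252, 0.2734]
ee_rot: [-0.001, 0.726, -0.687, 0.0]
force: [-4.3, 3.2, 18.6]
finger_gap: 0.004
t: 6.65
eef_pos: [0.4674, -0.0317, 0.2735]
ee_rot: [-0.0, 0.726, -0.687, 0.0]
force: [-3.8, -0.3, 14.8]
finger_gap: 0.008
t: 6.85
eef_pos: [0.4676, -0.0381, 0.2727]
ee_rot: [-0.0, 0.726, -0.688, 0.0]
force: [0.3, 0.4, 0.7]
finger_gap: 0.007
```

```bash
cat > m.py <<'E'
from h import *
import cv2,sys
k=sys.argv[1]
p,d=robot.get_image("side"); p=cv2.cvtColor(p,cv2.COLOR_RGB2BGR);cv2.imwrite(f"pics/side{k}.png",p)
f=lambda i:cv2.resize(i[222:247,285:315],None,fx=12,fy=12,interpolation=cv2.INTER_CUBIC)
g=lambda i:cv2.resize(i[200:230,325:371],None,fx=13,fy=13,interpolation=cv2.INTER_CUBIC)
a=cv2.imread("pics/side0.png")
A=np.hstack([f(a),f(p)]);B=g(p)
o=np.zeros((300+390,max(720,598),3),np.uint8);o[:300,:720]=A;o[300:,:598]=B
cv2.imwrite(f"pics/m{k}.png",o[:, :][:690])
o=cv2.resize(o,None,fx=.86,fy=.86);cv2.imwrite(f"pics/m{k}.png",o)
E
python3 m.py 7
```

```text
(no output)
```

View pics/m7.png

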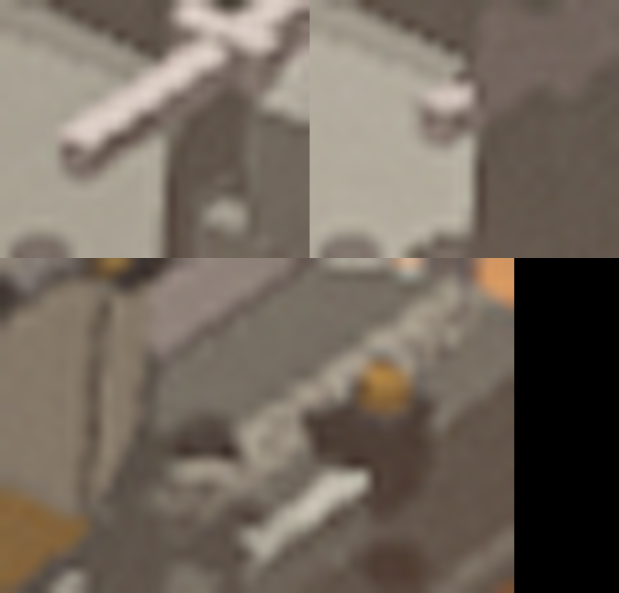

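```bash
python3 -m crank '[{"tx":0,"ty":0,"tz":-0.010,"ax":0,"ay":0,"az":0,"fingers":-1},{"tx":-0.014,"ty":0,"tz":-0.010,"ax":0,"ay":0,"az":0,"fingers":-1},{"tx":-0.022,"ty":0,"tz":-0.010,"ax":0,"ay":0,"az":0,"fingers":-1},{"tx":-0.022,"ty":0,"tz":-0.004,"ax":0,"ay":0,"az":0,"fingers":-1},{"tx":-0.022,"ty":0,"tz":0.0,"ax":0,"ay":0,"az":0,"fingers":-1},{"tx":-0.022,"ty":0,"tz":0.0,"ax":0,"ay":0,"az":0,"fingers":-1}]'; python3 -m crank '[{"tx":0.003,"ty":0,"tz":0,"ax":0,"ay":0,"az":0,"fingers":-1},{"tx":0.006,"ty":0,"tz":0,"ax":0,"ay":0,"az":0,"fingers":-1},{"tx":0.009,"ty":0,"tz":0,"ax":0,"ay":0,"az":0,"fingers":-1}]';python3 -m crank '[{"tx":0.003,"ty":0,"tz":0,"ax":0,"ay":0,"az":0,"fingers":-1},{"tx":0.006,"ty":0,"tz":0,"ax":0,"ay":0,"az":0,"fingers":-1}]';python3 -m crank '[{"tx":0.003,"ty":0,"tz":0.0005,"ax":0,"ay":0,"az":0,"fingers":-1},{"tx":0.006,"ty":0,"tz":0.001,"ax":0,"ay":0,"az":0,"fingers":-1},{"tx":0.008,"ty":0,"tz":0.001,"ax":0,"ay":0,"az":0,"fingers":-1}]'; python3 m.py 8
```

```text
t: 7.5
eef_pos: [0.4661, -0.0158, 0.2721]
ee_rot: [0.0, 0.726, -0.687, -0.0]
force: [0.3, 0.3, -0.3]
finger_gap: 0.001
t: 7.8
eef_pos: [0.4667, -0.0243, 0.2733]
ee_rot: [-0.0, 0.726, -0.687, -0.0]
force: [-4.6, 3.2, 14.0]
finger_gap: 0.005
t: 8.0
eef_pos: [0.467, -0.0309, 0.2735]
ee_rot: [0.0, 0.726, -0.687, 0.0]
force: [-3.9, 0.6, 11.6]
finger_gap: 0.007
t: 8.3
eef_pos: [0.4675, -0.0395, 0.2722]
ee_rot: [0.0, 0.726, -0.688, 0.0]
force: [-0.5, 0.4, -0.3]
finger_gap: 0.005
```

View pics/m8.png

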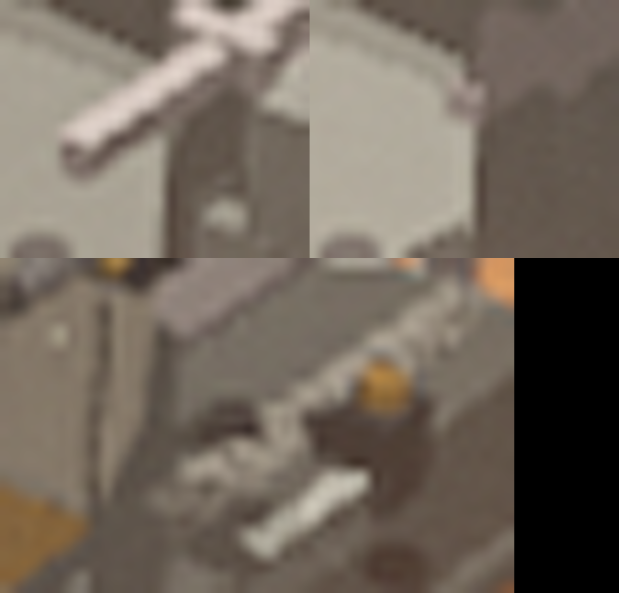

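```bash
python3 -m crank '[{"tx":0,"ty":0,"tz":-0.010,"ax":0,"ay":0,"az":0,"fingers":-1},{"tx":-0.014,"ty":0,"tz":-0.010,"ax":0,"ay":0,"az":0,"fingers":-1},{"tx":-0.022,"ty":0,"tz":-0.010,"ax":0,"ay":0,"az":0,"fingers":-1},{"tx":-0.022,"ty":0,"tz":-0.004,"ax":0,"ay":0,"az":0,"fingers":-1},{"tx":-0.022,"ty":0,"tz":-0.001,"ax":0,"ay":0,"az":0,"fingers":-1},{"tx":-0.022,"ty":0,"tz":-0.001,"ax":0,"ay":0,"az":0,"fingers":-1}]'; python3 -m crank '[{"tx":0.003,"ty":0,"tz":0,"ax":0,"ay":0,"az":0,"fingers":-1},{"tx":0.006,"ty":0,"tz":0,"ax":0,"ay":0,"az":0,"fingers":-1},{"tx":0.009,"ty":0,"tz":0,"ax":0,"ay":0,"az":0,"fingers":-1}]';python3 -m crank '[{"tx":0.003,"ty":0,"tz":0,"ax":0,"ay":0,"az":0,"fingers":-1},{"tx":0.006,"ty":0,"tz":0,"ax":0,"ay":0,"az":0,"fingers":-1}]';python3 -m crank '[{"tx":0.003,"ty":0,"tz":0.0005,"ax":0,"ay":0,"az":0,"fingers":-1},{"tx":0.006,"ty":0,"tz":0.001,"ax":0,"ay":0,"az":0,"fingers":-1},{"tx":0.006,"ty":0,"tz":0.001,"ax":0,"ay":0,"az":0,"fingers":-1}]'; python3 m.py 9; python3 -m crank '[{"tx":0,"ty":0,"tz":-0.03,"ax":0,"ay":0,"az":0,"fingers":-1},{"tx":-0.04,"ty":0,"tz":-0.05,"ax":0,"ay":0,"az":0,"fingers":-1},{"tx":-0.09,"ty":0,"tz":-0.05,"ax":0,"ay":0,"az":0,"fingers":-1},{"tx":-0.14,"ty":0,"tz":-0.05,"ax":0,"ay":0,"az":0,"fingers":-1},{"tx":-0.19,"ty":0,"tz":-0.05,"ax":0,"ay":0,"az":0,"fingers":-1},{"tx":-0.19,"ty":0,"tz":-0.05,"ax":0,"ay":0,"az":0,"fingers":-1}]'
python3 - <<'E'
from h import *
import cv2
p,d=robot.get_image("top"); p=cv2.cvtColor(p,cv2.COLOR_RGB2BGR);cv2.imwrite("pics/top9.png",p)
cv2.imwrite("pics/t9.png",cv2.resize(p[215:250,340:390],None,fx=14,fy=14,interpolation=cv2.INTER_CUBIC))
delta([.467,-.0155,.29])
E
```

```text
t: 8.95
eef_pos: [0.4663, -0.0165, 0.2725]
ee_rot: [0.0, 0.726, -0.687, -0.0]
force: [-1.1, 1.9, 6.0]
finger_gap: 0.009
t: 9.25
eef_pos: [0.4669, -0.0252, 0.2735]
ee_rot: [-0.0, 0.727, -0.687, -0.0]
force: [-7.0, 3.5, 22.0]
finger_gap: 0.004
t: 9.45
eef_pos: [0.4673, -0.0318, 0.2735]
ee_rot: [-0.0, 0.726, -0.687, 0.0]
force: [-4.6, -0.2, 15.2]
finger_gap: 0.002
t: 9.75
eef_pos: [0.4676, -0.0389, 0.2719]
ee_rot: [0.0, 0.726, -0.688, 0.0]
force: [-1.2, -2.6, 6.4]
finger_gap: 0.009
t: 10.4
eef_pos: [0.4559, 0.1589, 0.3219]
ee_rot: [-0.002, 0.73, -0.684, -0.001]
force: [-0.1, -0.5, -0.0]
finger_gap: 0.005
t 10.45 pos [0.4564 0.1554 0.3214] tcp->tool delta [ 1.713e-01 -1.000e-04  3.120e-02] x axis deg -86.47 zax [-0.     0.001 -1.   ]
```

View pics/t9.png

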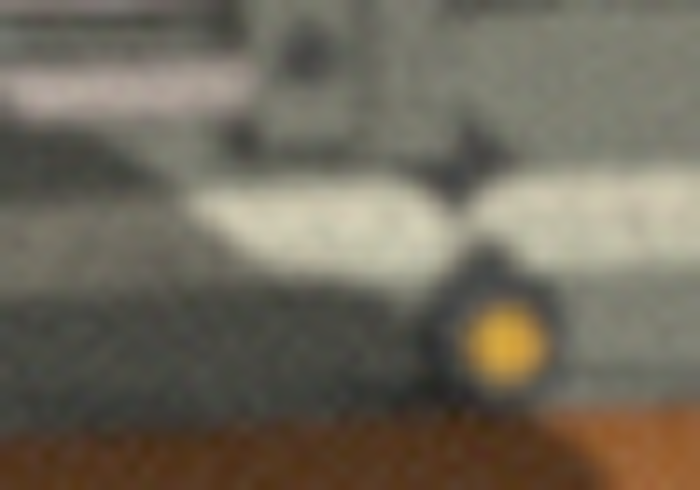

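View pics/m9.png

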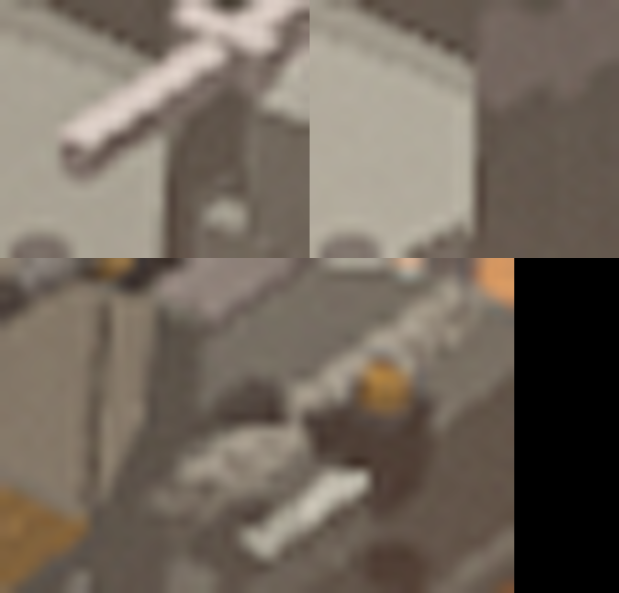

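Run:
```python
from h import *
import cv2
for k in(0,9):
    g=cv2.imread(f"pics/top{k}.png").astype(float).mean(2)
    print(k)
    for r in range(225,237): print(r,g[r,350:384].astype(int).tolist())
```

```text
0
225 [96, 91, 94, 98, 96, 99, 84, 71, 78, 88, 94, 101, 104, 107, 106, 103, 108, 107, 108, 108, 106, 109, 107, 106, 107, 106, 109, 108, 105, 104, 105, 106, 101, 104]
226 [95, 89, 91, 88, 86, 86, 74, 67, 66, 79, 84, 94, 101, 105, 105, 104, 104, 108, 107, 107, 106, 108, 107, 105, 107, 103, 104, 107, 109, 111, 110, 113, 113, 114]
227 [104, 93, 86, 77, 68, 72, 68, 69, 68, 77, 92, 108, 113, 115, 118, 117, 120, 121, 120, 118, 124, 124, 125, 127, 129, 124, 121, 126, 128, 131, 135, 138, 139, 138]
228 [123, 120, 114, 97, 73, 64, 66, 65, 83, 112, 129, 136, 140, 140, 143, 142, 150, 143, 142, 148, 151, 156, 160, 160, 157, 156, 153, 154, 154, 160, 158, 156, 162, 160]
229 [155, 156, 153, 132, 100, 66, 67, 82, 115, 143, 157, 162, 160, 157, 163, 165, 166, 157, 157, 168, 169, 168, 168, 170, 173, 169, 167, 161, 163, 164, 159, 161, 166, 164]
230 [168, 171, 170, 151, 121, 88, 85, 105, 134, 156, 171, 169, 163, 166, 170, 176, 171, 165, 160, 169, 169, 159, 163, 163, 167, 164, 159, 160, 161, 163, 159, 156, 161, 161]
231 [166, 170, 168, 165, 147, 125, 117, 132, 155, 165, 170, 170, 158, 159, 167, 171, 166, 16
[... 2211 characters left out ...]
88, 174, 155, 129, 113, 121, 145, 170, 182, 183, 176, 176, 180, 184]
233 [96, 94, 96, 104, 106, 101, 111, 128, 144, 156, 165, 170, 171, 174, 174, 179, 177, 184, 186, 181, 178, 162, 129, 97, 82, 85, 115, 146, 172, 171, 169, 167, 168, 169]
234 [98, 92, 92, 97, 99, 97, 102, 106, 110, 121, 130, 129, 136, 137, 143, 152, 158, 163, 161, 160, 151, 128, 100, 80, 73, 75, 91, 111, 126, 136, 141, 142, 145, 143]
235 [86, 88, 80, 85, 83, 81, 84, 83, 84, 82, 88, 91, 91, 90, 99, 108, 114, 123, 131, 130, 116, 92, 78, 72, 76, 75, 75, 78, 83, 98, 121, 121, 124, 127]
236 [72, 76, 76, 67, 72, 72, 70, 74, 71, 68, 64, 71, 70, 71, 75, 74, 80, 89, 102, 104, 90, 76, 73, 80, 85, 92, 91, 85, 75, 87, 107, 119, 125, 122]
```

```bash
python3 -m crank '[{"tx":0.045,"ty":0,"tz":0,"ax":0,"ay":0,"az":0,"fingers":-1},{"tx":0.09,"ty":0,"tz":0,"ax":0,"ay":0,"az":0,"fingers":-1},{"tx":0.135,"ty":0,"tz":0,"ax":0,"ay":0,"az":0,"fingers":-1},{"tx":0.165,"ty":0,"tz":0.015,"ax":0,"ay":0,"az":0,"fingers":-1},{"tx":0.18,"ty":0,"tz":0.03,"ax":0,"ay":0,"az":0,"fingers":-1},{"tx":0.18,"ty":0,"tz":0.038,"ax":0,"ay":0,"az":0,"fingers":-1},{"tx":0.18,"ty":0,"tz":0.038,"ax":0,"ay":0,"az":0,"fingers":-1},{"tx":0.18,"ty":0,"tz":0.038,"ax":0,"ay":0,"az":0,"fingers":-1}]'; python3 -c "
from h import *
delta([.467,-.0235,.2727])"
```

```text
t: 11.25
eef_pos: [0.4669, -0.0268, 0.2838]
ee_rot: [-0.0, 0.727, -0.687, -0.0]
force: [0.5, 0.8, 0.1]
finger_gap: 0.007
t 11.25 pos [ 0.4669 -0.0268  0.2838] tcp->tool delta [-0.0033 -0.0003  0.0111] x axis deg -86.77 zax [-0.  0. -1.]
```

```bash
python3 -m crank '[{"tx":-0.0035,"ty":0,"tz":0.005,"ax":0,"ay":0,"az":0,"fingers":-1},{"tx":-0.0035,"ty":0,"tz":0.009,"ax":0,"ay":0,"az":0,"fingers":-1},{"tx":-0.0035,"ty":0,"tz":0.011,"ax":0,"ay":0,"az":0,"fingers":-1},{"tx":-0.0035,"ty":0,"tz":0.011,"ax":0,"ay":0,"az":0,"fingers":-1}]'; python3 -m crank '[{"tx":0.002,"ty":0,"tz":0,"ax":0,"ay":0,"az":0,"fingers":-1},{"tx":0.005,"ty":0,"tz":0,"ax":0,"ay":0,"az":0,"fingers":-1},{"tx":0.008,"ty":0,"tz":0,"ax":0,"ay":0,"az":0,"fingers":-1},{"tx":0.0095,"ty":0,"tz":0,"ax":0,"ay":0,"az":0,"fingers":-1},{"tx":0.0095,"ty":0,"tz":0,"ax":0,"ay":0,"az":0,"fingers":-1}]'
```

```text
t: 11.65
eef_pos: [0.4669, -0.0231, 0.2733]
ee_rot: [-0.0, 0.727, -0.687, 0.0]
force: [-2.8, 2.9, 9.2]
finger_gap: 0.006
t: 12.15
eef_pos: [0.4674, -0.0334, 0.2733]
ee_rot: [-0.0, 0.727, -0.687, 0.0]
force: [-1.6, -0.6, 8.6]
finger_gap: 0.003
```

Rolled 10.3 mm under contact. Lifting off straight up and looking from above.

```bash
python3 -m crank '[{"tx":0,"ty":0,"tz":-0.01,"ax":0,"ay":0,"az":0,"fingers":-1},{"tx":0,"ty":0,"tz":-0.05,"ax":0,"ay":0,"az":0,"fingers":-1},{"tx":-0.045,"ty":0,"tz":-0.05,"ax":0,"ay":0,"az":0,"fingers":-1},{"tx":-0.09,"ty":0,"tz":-0.05,"ax":0,"ay":0,"az":0,"fingers":-1},{"tx":-0.135,"ty":0,"tz":-0.05,"ax":0,"ay":0,"az":0,"fingers":-1},{"tx":-0.18,"ty":0,"tz":-0.05,"ax":0,"ay":0,"az":0,"fingers":-1},{"tx":-0.2,"ty":0,"tz":-0.05,"ax":0,"ay":0,"az":0,"fingers":-1},{"tx":-0.2,"ty":0,"tz":-0.05,"ax":0,"ay":0,"az":0,"fingers":-1}]'
python3 - <<'E'
from h import *
import cv2
P=[]
for i in range(4):
    p,d=robot.get_image("top"); P.append(p.astype(float))
p=np.mean(P,0); q=cv2.cvtColor(p.astype(np.uint8),cv2.COLOR_RGB2BGR);cv2.imwrite("pics/top10.png",q)
cv2.imwrite("pics/t10.png",cv2.resize(q[215:250,340:390],None,fx=14,fy=14,interpolation=cv2.INTER_CUBIC))
g=p.mean(2)
for r in range(225,237): print(r,g[r,362:386].astype(int).tolist())
s,_=robot.get_image("side");cv2.imwrite("pics/side10.png",cv2.cvtColor(s,cv2.COLOR_RGB2BGR)[:])
cv2.imwrite("pics/s10.png",cv2.resize(cv2.cvtColor(s,cv2.COLOR_RGB2BGR)[190:240,310:380],None,fx=10,fy=10,interpolation=cv2.INTER_CUBIC))
E
```

```text
t: 12.95
eef_pos: [0.4554, 0.1701, 0.3234]
ee_rot: [-0.001, 0.728, -0.685, -0.0]
force: [-0.2, -0.8, 0.0]
finger_gap: 0.008
225 [90, 89, 90, 95, 98, 105, 111, 118, 115, 108, 102, 101, 88, 75, 78, 92, 109, 118, 123, 122, 121, 121, 122, 121]
226 [91, 90, 95, 103, 109, 109, 112, 111, 102, 90, 83, 84, 79, 73, 78, 90, 109, 122, 127, 131, 133, 131, 131, 132]
227 [122, 125, 126, 131, 135, 135, 132, 132, 116, 96, 80, 73, 73, 74, 89, 114, 139, 151, 157, 160, 160, 162, 160, 162]
228 [160, 161, 163, 166, 168, 166, 167, 170, 160, 140, 113, 86, 74, 84, 114, 152, 175, 184, 181, 184, 185, 187, 183, 182]
229 [188, 186, 189, 192, 190, 184, 185, 191, 189, 174, 150, 118, 96, 110, 142, 173, 191, 191, 185, 183, 191, 191, 183, 182]
230 [189, 190, 195, 201, 197, 187, 188, 196, 197, 184, 169, 143, 125, 140, 164, 179, 187, 185, 183, 181, 186, 184, 179, 175]
231 [188, 186, 193, 195, 193, 187, 188, 195, 196, 183, 171, 151, 129, 139, 165, 177, 185, 183, 182, 180, 184, 185, 182, 178]
232 [182, 180, 184, 185, 185, 186, 189, 192, 188, 178, 156, 129, 107, 117, 146, 171, 182, 183, 180, 177, 181, 183, 183, 178]
233 [172, 173, 175, 177, 180, 185, 185, 184, 175, 161, 131, 100, 82, 89, 118, 151, 168, 171, 170, 165, 168, 171, 167, 162]
234 [136, 144, 151, 156, 159, 164, 165, 159, 147, 127, 100, 80, 72, 73, 88, 111, 127, 133, 140, 142, 142, 142, 138, 134]
235 [93, 99, 109, 117, 127, 136, 136, 131, 115, 91, 77, 78, 77, 74, 75, 78, 83, 103, 118, 124, 126, 125, 124, 123]
236 [72, 73, 75, 83, 99, 110, 113, 111, 94, 74, 72, 79, 86, 93, 89, 83, 78, 86, 105, 119, 123, 124, 122, 122]
```

View pics/t10.png

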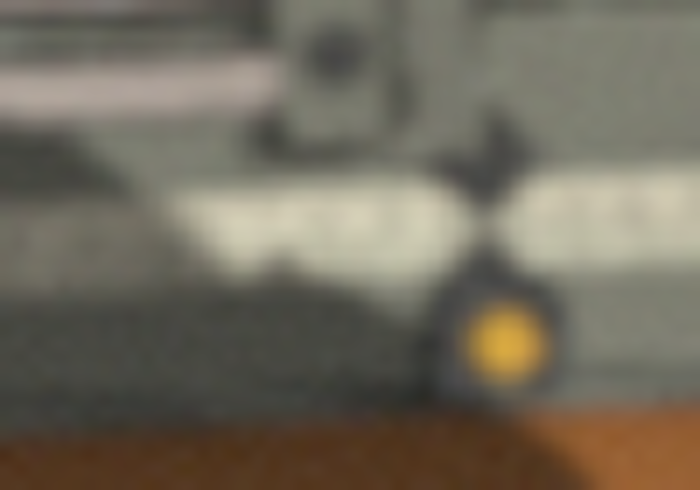

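View pics/s10.png

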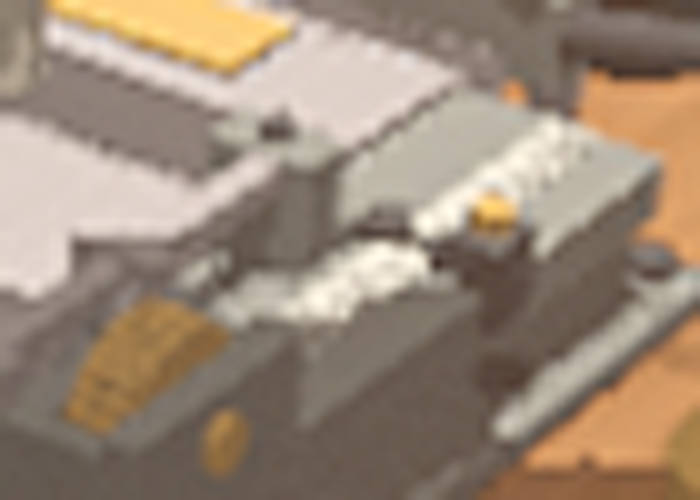

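```bash
python3 -c "
from h import *
o=robot.get_obs();print(o['force'],abs(o['dq']).max(),o['t']);print(robot.finish_job())"
```

```text
[-0.01145799 -1.11878078  0.73797249] 0.0034945328288318546 13.2
the job is handed in; nothing more can be done
None
```

I closed the gap by rolling the wheel's top towards the blade with the closed fingertips. It took four full strokes and one measured 10 mm stroke. I then lifted the arm clear and handed the job in at 13.2 s; no verdict was reported.

- **Index against marker:** in the last top view the tips face each other, index at column 374.0 and marker at about 374.3. Allowing for the shear's slight tilt in the picture, that leaves roughly 0.2 mm of offset, against the 2.5 mm allowed.
- **Marker:** its tip stayed within about 0.1 pixel (0.2 mm) of where it started, well inside the 3 mm limit.
- **Robot at hand-in:** the arm was still in free air. The wrist force read about 1.3 N, close to the readings with nothing touching.
- **Contact force:** it rose to about 35 N vertically once during the first stroke, so I pressed more lightly after that. The later strokes read at most 22 N.
- **Contact patch:** it was shorter than the fingers' 38 mm length, so each full stroke lost contact near its end.
- **Other tools:** I did not measure the offcut or the other tools again at the end. The arm was never near them at their height.

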